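# Set the dental shade jars on the rail from light to dark

## Task

Put the four shade jars back on the rail in order of shade, one upright on each round mark and centred on it, the lightest next to the white end stop through to the darkest next to the dark brown one. Keep the jars upright all the while, and leave them standing still on the rail, let go.

Things in the scene. Friction and masses are not known exactly. Their poses are not given: they have to be found in the camera images.
- ivory_center (a point): Centre (half-way up, 25 mm above its foot) of the loose shade jar that is pale ivory, the lightest of the four: a closed round jar, 40 mm across and 50 mm tall, about 70 g, with its lid in the same colour and a thin white collar below the lid; starts standing upright on the table; z axis up along the jar.
- sand_center (a point): Centre (half-way up, 25 mm above its foot) of the loose shade jar that is sandy yellow-beige, the second lightest: a closed round jar, 40 mm across and 50 mm tall, about 70 g, with its lid in the same colour and a thin white collar below the lid; starts standing upright on the table; z axis up along the jar.
- caramel_center (a point): Centre (half-way up, 25 mm above its foot) of the loose shade jar that is caramel brown, the second darkest: a closed round jar, 40 mm across and 50 mm tall, about 70 g, with its lid in the same colour and a thin white collar below the lid; starts standing upright on the table; z axis up along the jar.
- brown_center (a point): Centre (half-way up, 25 mm above its foot) of the loose shade jar that is very dark brown, the darkest: a closed round jar, 40 mm across and 50 mm tall, about 70 g, with its lid in the same colour and a thin white collar below the lid; starts standing upright on the table; z axis up along the jar.
- mark_1: Mark 1 of 4: fixed flat blue ring 50 mm wide, pale middle, where a jar is to stand. All look alike, in a row 76 mm apart, mark 1 at the left end seen from the robot (+y), mark 4 at the right. Origin at its centre on top of the rail, 10 mm above the table; y runs along the row from mark 4 to mark 1, x across it, z up. The rail: fixed aluminium bar 66 x 370 x 10 mm.
- mark_2: Mark 2 of 4: fixed flat blue ring 50 mm wide, pale middle, where a jar is to stand. All look alike, in a row 76 mm apart, mark 1 at the left end seen from the robot (+y), mark 4 at the right. Origin at its centre on top of the rail, 10 mm above the table; y runs along the row from mark 4 to mark 1, x across it, z up. The rail: fixed aluminium bar 66 x 370 x 10 mm.
- mark_3: Mark 3 of 4: fixed flat blue ring 50 mm wide, pale middle, where a jar is to stand. All look alike, in a row 76 mm apart, mark 1 at the left end seen from the robot (+y), mark 4 at the right. Origin at its centre on top of the rail, 10 mm above the table; y runs along the row from mark 4 to mark 1, x across it, z up. The rail: fixed aluminium bar 66 x 370 x 10 mm.
- mark_4: Mark 4 of 4: fixed flat blue ring 50 mm wide, pale middle, where a jar is to stand. All look alike, in a row 76 mm apart, mark 1 at the left end seen from the robot (+y), mark 4 at the right. Origin at its centre on top of the rail, 10 mm above the table; y runs along the row from mark 4 to mark 1, x across it, z up. The rail: fixed aluminium bar 66 x 370 x 10 mm.
- stop_white: The white end stop: a fixed white block standing on one end of the rail, 14 mm along the row, 60 mm across it, 28 mm high; it may be at either end, 56 mm past the last mark. Origin at the centre of its underside, 10 mm above the table; axes as the marks'.
- stop_brown: The dark brown end stop: a fixed dark brown block standing on one end of the rail, 14 mm along the row, 60 mm across it, 28 mm high; it may be at either end, 56 mm past the last mark. Origin at the centre of its underside, 10 mm above the table; axes as the marks'.
Things that resemble listed ones, but are neither listed nor needed, are in the scene too. What is meant by the part that bears caramel_center is not purple, and is the smaller of those in its own colour.

How it is judged (in metres and radians):
At the end, for the whole second after the job is handed in: Counting from the white end stop, ivory, sand, caramel and brown jars stand on successive marks, each centre within 12 mm of its mark horizontally, standing on the rail (centre 31 to 40 mm above the table), within 0.1 rad of upright, released and at rest (under 0.02 m/s) (((horizontal distance between stop_white and mark_1 below 0.1 m and horizontal distance between ivory_center and mark_1 below 0.012 m and horizontal distance between sand_center and mark_2 below 0.012 m and horizontal distance between caramel_center and mark_3 below 0.012 m and horizontal distance between brown_center and mark_4 below 0.012 m) or (horizontal distance between stop_white and mark_4 below 0.1 m and horizontal distance between ivory_center and mark_4 below 0.012 m and horizontal distance between sand_center and mark_3 below 0.012 m and horizontal distance between caramel_center and mark_2 below 0.012 m and horizontal distance between brown_center and mark_1 below 0.012 m)) and height (world z) of ivory_center between 0.031 and 0.04 m and angle between each of ivory_center, sand_center, caramel_center, brown_center's own z axis and vertical below 0.1 rad and linear speed of each of jar_ivory, jar_sand, jar_caramel, jar_brown below 0.02 m/s and height (world z) of sand_center between 0.031 and 0.04 m and height (world z) of caramel_center between 0.031 and 0.04 m and height (world z) of brown_center between 0.031 and 0.04 m); the robot touches nothing.
It fails at once if the ivory jar is tipped over (more than 0.6 rad from upright) (angle between ivory_center's own z axis and vertical above 0.6 rad).
It fails at once if the sand jar is tipped over (more than 0.6 rad from upright) (angle between sand_center's own z axis and vertical above 0.6 rad).
It fails at once if the caramel jar is tipped over (more than 0.6 rad from upright) (angle between caramel_center's own z axis and vertical above 0.6 rad).
It fails at once if the brown jar is tipped over (more than 0.6 rad from upright) (angle between brown_center's own z axis and vertical above 0.6 rad).
It also fails if it takes over 93 s, if anything falls off the work surface, if the arm or the gripper's body presses on something with over 40 N, if the wrist force passes 120 N, or if a joint passes its speed limit or range.

## Robot

A 6-joint arm with a two-finger parallel gripper is mounted at the origin on the work surface. World frame = base frame: x ahead of the robot, y to its left, z up, the work surface at z = 0. Lengths are in m, angles in degrees, forces in N, time in s.
With the tool pointing down it reaches from about 0.4 to 0.825 m from the base axis. Payload 7 kg.
Tool frame: the origin (TCP) lies on the centre line of the jaws, within the pads' length; the fingertips stand 22 mm ahead of it and the grasp point (between the pads) lies 3 mm ahead of it (arm.nose_length is the distance from the TCP to the fingertips, in m); x points along the fingers, y is the direction in which the jaws open and shut, and the axes are right-handed (so a half turn about x gives the same grasp; the last joint's range is limited). The gripper opens to 85 mm and grips with 20 to 120 N. Pads are 22 mm wide; open, the fingers measure 114 mm over their backs; the gripper's body (76 mm by 85 mm) begins 54 mm behind the grasp point. The pads swing forward as they close: fully open they stand 13 mm farther back than shut.
Start: joints at [80.621, 20.546, 0.682, 0, -70.136, -16.507], TCP at [0.295, 0.607, 0.253] pointing down, gripper open.
Joint ranges: [-176.03, 176.03], [-82.01, 121.73], [-58.28, 71.71], [-173.87, 95.51], [-174.79, -0.11], [-173.66, 173.66]. Speed limits (degrees/s): [136.94, 136.94, 172.46, 180, 180, 180].

## Interface

Orientations are given as a 3x3 rotation matrix whose columns are the frame's x, y, z axes.
In Python, from station import arm gives the robot as it stands. The module is installed in compiled form; this text tells all that it offers.
- The arm moves only by the tool send_rows, never from a script. Its argument "motion" is a list of rows, each an object with "xyz": the shift along the tool's x, y, z in cm, a list of three; "spin": the turn about the tool's x in degrees; "hand": the opening, from 0 (shut) to 1 (fully open). In form: [{"xyz": [x, y, z], "spin": spin, "hand": hand}, ...]. A call has 1 to 20 rows; each row is the pose to reach, as a shift and turn from the pose measured when the call began, along the tool's axes at that moment; what a row does not reach only later rows make up. A row lasts 1/12 s, in which the tool goes at most 41.7 mm and 7.16 degrees, less where a joint would pass 70% of its speed; a pose out of reach is approached as far as the arm can. A call with a gripper value outside its range is refused whole. The fingers move at their own pace and stop on an object; the grip force is fixed at half the most. Time passes only in rows, so rows that repeat a pose let the fingers close. It gives the time, the measured TCP pose, the force and the opening at its end, in the units of the state.
- arm.state(): the state, without advancing time (a new reading comes with each control period).
- arm.get_image(name): name is "side" or "top"; returns a dict with "image" (480x640x3 uint8, red, green, blue), "fovy" (degrees; the focal length in pixels is half the picture's height over the tangent of half this angle, whatever the lens; pixels are square), "cx", "cy" (the principal point, pixels), "k1" (the pictures are not rectified: a ray, as slopes to the right and down, at radius r is drawn at 1 + k1 r^2 times it, then the intrinsics apply), "eye" and "rotation" of the camera in the world. Camera axes: x right, y up, looking along -z (the intrinsics and any distortion apply to the point x, -y, -z); pixel columns grow to the right and rows downward; lengths in m; the calibration is good to about 2 mm. A picture is of the moment at which its call begins. There is no depth.
- arm.hand_in(): hands the job in, once; it reports no verdict.
The state is a dict: "t": time; "q": joint angles; "qvel": joint speeds; "effort": joint torques, N m; "tool_pos": TCP position; "ee_rot": TCP orientation; "wrist_force": force on the tool from outside, world axes, zero at the start; "moment": the same for the moment, N m; "gripper_width": opening from 0.0 (shut) to 1.0 (fully open).
Only numpy, scipy, OpenCV 4.12 (cv2) and the standard library are available. Lean on these libraries where they do the work, as an engineer would, in place of code of your own. Each camera call takes 0.05 s, during which the arm holds its last target. There are 200 camera calls.

## Working session

There is one attempt and no reset: what is moved stays moved. The work goes in short steps, Python scripts to look and compute and a tool call to move; the robot and the scene stay as the last step left them, time stands still between calls to the robot, and variables do not carry over. Pictures are saved under pics/ and viewed, about 12 in all and at most 16, crops included, and the job is handed in when it is done.

Besides the shell and the picture viewer there is one more tool, called after "Request:" in YAML: its name, and indented under it one key for each argument. send_rows: Moves the arm, as the interface text tells. Its arguments: {"type":"object","properties":{"motion":{"type":"array","items":{"type":"object","properties":{"xyz":{"type":"array","items":{"type":"number"}},"spin":{"type":"number"},"hand":{"type":"number"}}}}},"required":["motion"]}

```bash
mkdir -p pics; cat > h.py <<'E'
import numpy as np, cv2
from station import arm
def cam(name):
    d=arm.get_image(name); return d
def K(d):
    f=240/np.tan(np.radians(d["fovy"])/2)
    return f
def project(d,P):
    p=np.array(d["rotation"]).T@(np.array(P,float)-np.array(d["eye"]))
    s=np.array([p[0],-p[1]])/-p[2]; s=s*(1+d["k1"]*(s@s))
    return s*K(d)+[d["cx"],d["cy"]]
def unproj(d,uv,z):
    u=(np.array(uv,float)-[d["cx"],d["cy"]])/K(d); s=u.copy()
    for _ in range(30): s=u/(1+d["k1"]*(s@s))
    r=np.array(d["rotation"])@np.array([s[0],-s[1],-1]); e=np.array(d["eye"])
    return e+r*(z-e[2])/r[2]
def save(d,fn,crop=None,k=1):
    im=d["image"]
    if crop: im=im[crop[1]:crop[3],crop[0]:crop[2]]
    im=cv2.resize(im,None,fx=k,fy=k,interpolation=cv2.INTER_CUBIC)
    cv2.imwrite("pics/"+fn,im[:,:,::-1])
E
python3 - <<'E'
from h import *
for n in("top","side"):
    d=cam(n); save(d,n+"0.png"); print(n,{k:np.round(v,3).tolist() for k,v in d.items() if k!="image"})
s=arm.state(); print(s); print(arm.nose_length)
E
```

```text
top {'fovy': 52.819, 'cx': 332.648, 'cy': 240.595, 'k1': 0.034, 'eye': [0.394, 0.023, 0.741], 'rotation': [[0.011, 0.984, -0.177], [-0.999, 0.019, 0.046], [0.049, 0.177, 0.983]]}
side {'fovy': 55.941, 'cx': 321.552, 'cy': 243.346, 'k1': -0.075, 'eye': [0.244, -0.363, 0.57], 'rotation': [[0.818, 0.416, -0.397], [-0.575, 0.601, -0.555], [0.008, 0.682, 0.731]]}
{'t': 0.1, 'q': array([ 8.06226002e+01,  2.05855934e+01,  6.37681398e-01, -1.62500352e-02,
       -7.01352505e+01, -1.65050814e+01]), 'qvel': array([0.03445077, 0.00481852, 0.10586483, 0.08696871, 0.10776356,
       0.02770542]), 'effort': array([-1.78579405e-03, -5.84764409e+01,  2.94109601e+01,  6.95460454e+00,
       -3.12282296e-03,  8.33466544e-06]), 'tool_pos': array([0.29452923, 0.60690406, 0.25247144]), 'ee_rot': array([[-4.99670066e-04, -4.36613230e-01, -8.99649175e-01],
       [-1.38858782e-03, -8.99648117e-01,  4.36613488e-01],
       [-9.99998911e-01,  1.46740457e-03, -1.56748577e-04]]), 'wrist_force': array([-0.61724432,  0.15522238,  0.59201245]), 'moment': array([0.01789615, 0.01831576, 0.04094654]), 'gripper_width': 1.001765646309197}
0.022
```

View pics/top0.png

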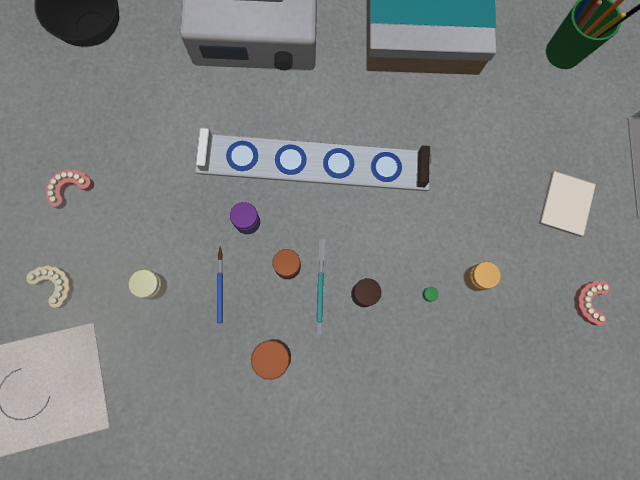

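View pics/side0.png

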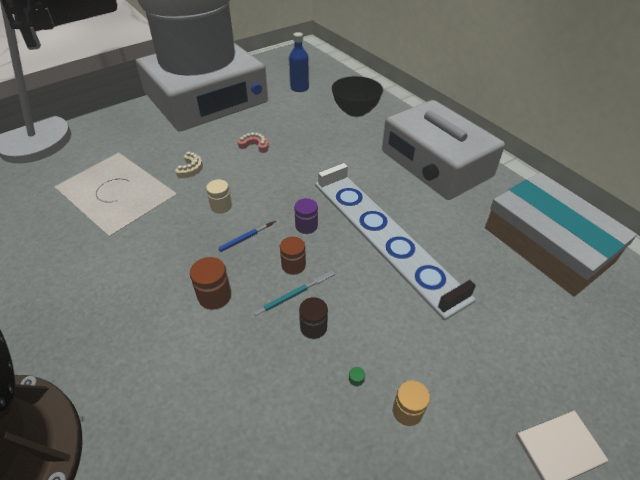

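The top view shows the white stop at the left (+y, pixel 203,148), so ivory goes on mark 1 and brown on mark 4. Approximate lid positions are ivory (144,284), small caramel (287,263), brown (367,292) and sand (487,276). The large caramel jar at (270,360) and the purple one at (244,216) are decoys. The side view agrees. I'll measure with model circles overlaid.

```bash
cat > meas.py <<'E'
from h import *
lid={"ivory":(144,284),"caramel":(287,263),"brown":(367,292),"sand":(487,276)}
slid={"ivory":(218,188),"caramel":(293,246),"brown":(314,309),"sand":(413,395)}
mk=[(242,156),(290.5,160),(338.5,163.5),(386.5,167)]
smk=[(349,197),(373,221),(400,247.5),(430.5,277)]
t=cam("top"); s=cam("side")
for n in lid: print(n,unproj(t,lid[n],.05).round(4),unproj(s,slid[n],.05).round(4))
M=[]
for a,b in zip(mk,smk):
    M.append(unproj(t,a,.01)); print("mark",M[-1].round(4),unproj(s,b,.01).round(4))
M=np.array(M); print(np.linalg.norm(np.diff(M,axis=0),axis=1))
def ring(d,im,c,r,k):
    a=np.linspace(0,2*np.pi,60)
    p=np.array([project(d,[c[0]+r*np.cos(x),c[1]+r*np.sin(x),c[2]]) for x in a])
    cv2.polylines(im,[np.round((p+.5)*k*16).astype(int)],True,(255,0,255),1,cv2.LINE_AA,4)
k=2; im=cv2.resize(t["image"],None,fx=k,fy=k)
for n in lid:
    c=unproj(t,lid[n],.05); ring(t,im,c,.02,k); ring(t,im,[c[0],c[1],0],.02,k)
for m in M: ring(t,im,m,.025,k)
cv2.imwrite("pics/ov.png",im[220:660,230:1030,::-1])
E
python3 meas.py
```

```text
ivory [0.4515 0.2535 0.05  ] [0.4523 0.2473 0.05  ]
caramel [0.4843 0.0555 0.05  ] [0.4865 0.0526 0.05  ]
brown [ 0.4445 -0.0598  0.05  ] [ 0.4462 -0.0641  0.05  ]
sand [ 0.4704 -0.2348  0.05  ] [ 0.4731 -0.2368  0.05  ]
mark [0.6577 0.1323 0.01  ] [0.6591 0.1303 0.01  ]
mark [0.6534 0.0563 0.01  ] [0.655  0.0546 0.01  ]
mark [ 0.6497 -0.0196  0.01  ] [ 0.6516 -0.0209  0.01  ]
mark [ 0.646 -0.096  0.01 ] [ 0.649  -0.0968  0.01  ]
[0.07610612 0.07596769 0.07653131]
```

View pics/ov.png

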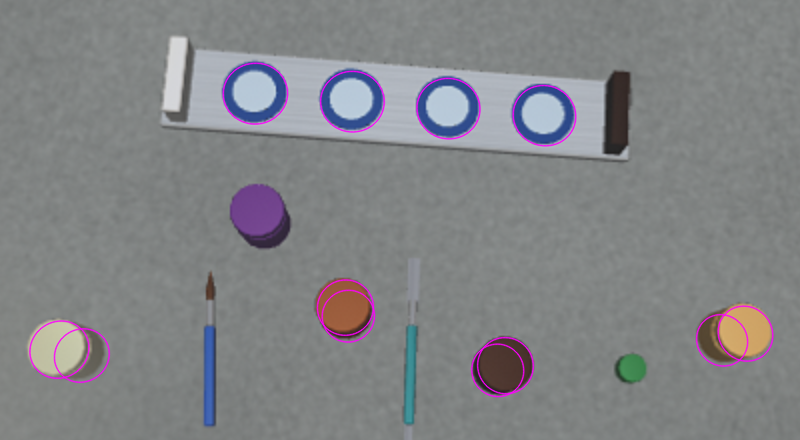

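Request:
send_rows:
  motion:
    - {"xyz": [0, 6.3, -7.4], "spin": 16, "hand": 1}
    - {"xyz": [0, 12.6, -14.9], "spin": 32, "hand": 1}
    - {"xyz": [0, 18.9, -22.3], "spin": 48, "hand": 1}
    - {"xyz": [0, 25.2, -29.7], "spin": 64.1, "hand": 1}
    - {"xyz": [0, 25.2, -29.7], "spin": 64.1, "hand": 1}
    - {"xyz": [0, 25.2, -29.7], "spin": 64.1, "hand": 1}
    - {"xyz": [0, 25.2, -29.7], "spin": 64.1, "hand": 1}
    - {"xyz": [0, 25.2, -29.7], "spin": 64.1, "hand": 1}
    - {"xyz": [0, 25.2, -29.7], "spin": 64.1, "hand": 1}
    - {"xyz": [0, 25.2, -29.7], "spin": 64.1, "hand": 1}
    - {"xyz": [0, 25.2, -29.7], "spin": 64.1, "hand": 1}
    - {"xyz": [0, 25.2, -29.7], "spin": 64.1, "hand": 1}
    - {"xyz": [0, 25.2, -29.7], "spin": 64.1, "hand": 1}
    - {"xyz": [0, 25.2, -29.7], "spin": 64.1, "hand": 1}
    - {"xyz": [0, 25.2, -29.7], "spin": 64.1, "hand": 1}
    - {"xyz": [0, 25.2, -29.7], "spin": 64.1, "hand": 1}

```text
t: 1.53
tool_pos: [0.4514, 0.2514, 0.2528]
ee_rot: [[-0.001, -1.0, -0.002], [-0.001, -0.002, 1.0], [-1.0, 0.001, -0.001]]
wrist_force: [-0.1, -0.3, 0.1]
gripper_width: 1.0
```

Request:
send_rows:
  motion:
    - {"xyz": [4, 0, -0.1], "spin": 0, "hand": 1}
    - {"xyz": [8, 0, -0.1], "spin": 0, "hand": 1}
    - {"xyz": [12, 0, -0.1], "spin": 0, "hand": 1}
    - {"xyz": [15, 0, -0.1], "spin": 0, "hand": 1}
    - {"xyz": [18, 0, -0.1], "spin": 0, "hand": 1}
    - {"xyz": [20, 0, -0.1], "spin": 0, "hand": 1}
    - {"xyz": [21.8, 0, -0.1], "spin": 0, "hand": 1}
    - {"xyz": [21.8, 0, -0.1], "spin": 0, "hand": 1}
    - {"xyz": [21.8, 0, -0.1], "spin": 0, "hand": 1}
    - {"xyz": [21.8, 0, -0.1], "spin": 0, "hand": 0.3}
    - {"xyz": [21.8, 0, -0.1], "spin": 0, "hand": 0.3}
    - {"xyz": [21.8, 0, -0.1], "spin": 0, "hand": 0}
    - {"xyz": [21.8, 0, -0.1], "spin": 0, "hand": 0}
    - {"xyz": [21.8, 0, -0.1], "spin": 0, "hand": 0}
    - {"xyz": [21.8, 0, -0.1], "spin": 0, "hand": 0}
    - {"xyz": [21.8, 0, -0.1], "spin": 0, "hand": 0}
    - {"xyz": [21.8, 0, -0.1], "spin": 0, "hand": 0}
    - {"xyz": [21.8, 0, -0.1], "spin": 0, "hand": 0}

```text
t: 3.03
tool_pos: [0.4518, 0.2508, 0.0363]
ee_rot: [[0.001, -1.0, -0.002], [0.0, -0.002, 1.0], [-1.0, -0.001, 0.0]]
wrist_force: [-2.4, -0.8, 7.5]
gripper_width: 0.458
```

```bash
python3 - <<'E'
from h import *
t=cam("top"); s=cam("side")
a=t["image"][200:380,50:290]; b=s["image"][100:280,130:370]
im=cv2.resize(np.hstack([a,b]),None,fx=1.66,fy=1.66); cv2.imwrite("pics/g1.png",im[:,:,::-1])
E
```

```text
(no output)
```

View pics/g1.png

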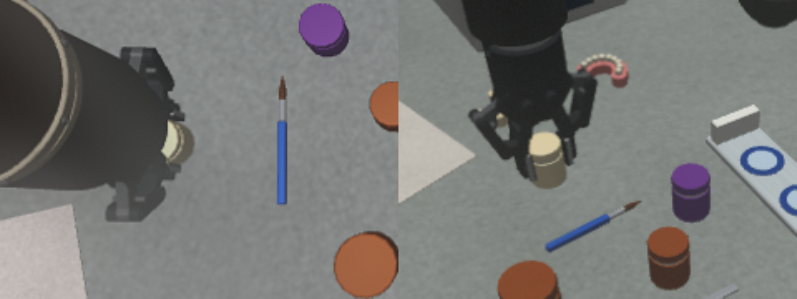

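The jar is held (opening 0.458, about 39 mm). I'll lift it and carry it over mark 1.

Request:
send_rows:
  motion:
    - {"xyz": [-2, 0, 0], "spin": 0, "hand": 0}
    - {"xyz": [-5, 0, 0], "spin": 0, "hand": 0}
    - {"xyz": [-8, 0, 0], "spin": 0, "hand": 0}
    - {"xyz": [-10, -2, -1], "spin": 0, "hand": 0}
    - {"xyz": [-10, -5, -3], "spin": 0, "hand": 0}
    - {"xyz": [-10, -8, -4.6], "spin": 0, "hand": 0}
    - {"xyz": [-10, -11, -6.3], "spin": 0, "hand": 0}
    - {"xyz": [-10, -14, -8], "spin": 0, "hand": 0}
    - {"xyz": [-10, -17, -9.8], "spin": 0, "hand": 0}
    - {"xyz": [-10, -19, -11], "spin": 0, "hand": 0}
    - {"xyz": [-10, -20.2, -11.7], "spin": 0, "hand": 0}
    - {"xyz": [-10, -20.7, -12], "spin": 0, "hand": 0}
    - {"xyz": [-10, -20.7, -12], "spin": 0, "hand": 0}
    - {"xyz": [-10, -20.7, -12], "spin": 0, "hand": 0}
    - {"xyz": [-10, -20.7, -12], "spin": 0, "hand": 0}

```text
t: 4.38
tool_pos: [0.658, 0.1319, 0.1366]
ee_rot: [[0.001, -1.0, -0.003], [0.001, -0.003, 1.0], [-1.0, -0.001, 0.001]]
wrist_force: [-0.0, 0.1, -0.6]
gripper_width: 0.458
```

```bash
python3 - <<'E'
from h import *
p=arm.state()["tool_pos"]; print(p.round(4))
s=cam("side"); t=cam("top")
for n,d in(("side",s),("top",t)):
    print(n,project(d,[p[0],p[1],p[2]+.015]).round(1),project(d,[p[0],p[1],p[2]-.036]).round(1),project(d,[p[0],p[1],.01]).round(1))
x,y=project(s,p).astype(int); x0=x-75;y0=y-60; u,v=project(t,p).astype(int); u0=u-75;v0=v-60; print(x0,y0,u0,v0)
im=np.hstack([s["image"][y0:y0+150,x0:x0+150],t["image"][v0:v0+150,u0:u0+150]])
cv2.imwrite("pics/g2.png",cv2.resize(im,None,fx=2.6,fy=2.6)[:,:,::-1])
E
```

```text
[0.658  0.1319 0.1366]
side [352.3 132.2] [350.6 157.3] [348.  196.8]
top [227.2 117.1] [233.4 132.9] [242.3 155.8]
276 79 154 62
```

View pics/g2.png

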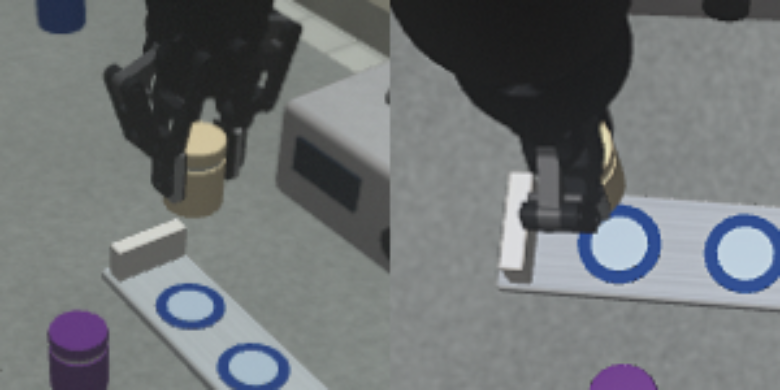

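The side view shows the jar upright, with its foot at about (351,158), directly above mark 1 as predicted. Lowering.

Request:
send_rows:
  motion:
    - {"xyz": [2.5, 0, -0.1], "spin": 0, "hand": 0}
    - {"xyz": [5, 0, -0.1], "spin": 0, "hand": 0}
    - {"xyz": [7, 0, -0.1], "spin": 0, "hand": 0}
    - {"xyz": [8, 0, -0.1], "spin": 0, "hand": 0}
    - {"xyz": [8.6, 0, -0.1], "spin": 0, "hand": 0}
    - {"xyz": [8.9, 0, -0.1], "spin": 0, "hand": 0}
    - {"xyz": [8.95, 0, -0.1], "spin": 0, "hand": 0}
    - {"xyz": [8.95, 0, -0.1], "spin": 0, "hand": 0}
    - {"xyz": [8.95, 0, -0.1], "spin": 0, "hand": 0}
    - {"xyz": [8.95, 0, -0.1], "spin": 0, "hand": 0.55}
    - {"xyz": [8.95, 0, -0.1], "spin": 0, "hand": 0.7}
    - {"xyz": [8.95, 0, -0.1], "spin": 0, "hand": 1}
    - {"xyz": [8.95, 0, -0.1], "spin": 0, "hand": 1}
    - {"xyz": [8.95, 0, -0.1], "spin": 0, "hand": 1}
    - {"xyz": [8.95, 0, -0.1], "spin": 0, "hand": 1}
    - {"xyz": [6, 0, -0.1], "spin": 0, "hand": 1}
    - {"xyz": [2, 0, -0.1], "spin": 0, "hand": 1}
    - {"xyz": [-2, 0, -0.1], "spin": 0, "hand": 1}
    - {"xyz": [-2, 0, -0.1], "spin": 0, "hand": 1}

```text
t: 6.07
tool_pos: [0.6624, 0.1322, 0.1661]
ee_rot: [[0.014, -1.0, -0.005], [0.004, -0.005, 1.0], [-1.0, -0.014, 0.004]]
wrist_force: [1.5, -0.1, 1.1]
gripper_width: 0.999
```

Request:
send_rows:
  motion:
    - {"xyz": [0, 1.5, -3], "spin": 0, "hand": 1}
    - {"xyz": [0, 3.5, -7], "spin": 0, "hand": 1}
    - {"xyz": [0, 5.3, -10.5], "spin": 0, "hand": 1}
    - {"xyz": [0, 7.2, -14], "spin": 0, "hand": 1}
    - {"xyz": [0, 9, -17.5], "spin": 0, "hand": 1}
    - {"xyz": [0, 11, -21], "spin": 0, "hand": 1}
    - {"xyz": [0, 13, -24.5], "spin": 0, "hand": 1}
    - {"xyz": [0, 15, -28], "spin": 0, "hand": 1}
    - {"xyz": [0, 16.8, -31.5], "spin": 0, "hand": 1}
    - {"xyz": [0, 18.2, -34.5], "spin": 0, "hand": 1}
    - {"xyz": [0, 19.2, -36.8], "spin": 0, "hand": 1}
    - {"xyz": [0, 19.2, -36.8], "spin": 0, "hand": 1}
    - {"xyz": [0, 19.2, -36.8], "spin": 0, "hand": 1}
    - {"xyz": [0, 19.2, -36.8], "spin": 0, "hand": 1}
    - {"xyz": [0, 19.2, -36.8], "spin": 0, "hand": 1}
    - {"xyz": [0, 19.2, -36.8], "spin": 0, "hand": 1}

```text
t: 7.4
tool_pos: [0.4728, -0.236, 0.162]
ee_rot: [[0.014, -1.0, -0.006], [0.004, -0.006, 1.0], [-1.0, -0.014, 0.004]]
wrist_force: [-0.2, 0.4, 0.3]
gripper_width: 1.004
```

```bash
python3 - <<'E'
from h import *
t=cam("top"); s=cam("side"); print(project(s,[.6584,.1313,.01]),project(s,[.6584,.1313,.06]),project(t,[.6584,.1313,.06]))
im=np.hstack([s["image"][130:280,280:430],t["image"][80:230,170:320]])
cv2.imwrite("pics/g3.png",cv2.resize(im,None,fx=2.6,fy=2.6)[:,:,::-1])
E
```

```text
[348.38555863 196.86222628] [349.79170649 175.8562527 ] [238.05008699 143.6524578 ]
```

View pics/g3.png

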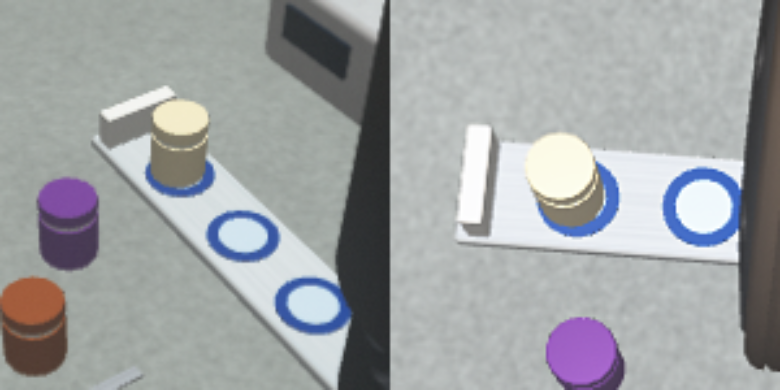

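The ivory jar stands upright inside ring 1, about 3 mm off toward +y. That matches the top camera's reading, so I'll use the top camera's values from here. Next I'll grasp sand.

Request:
send_rows:
  motion:
    - {"xyz": [3, 0.4, 0.1], "spin": 0, "hand": 1}
    - {"xyz": [6, 0.4, 0.1], "spin": 0, "hand": 1}
    - {"xyz": [8.5, 0.4, 0.1], "spin": 0, "hand": 1}
    - {"xyz": [10.5, 0.4, 0.1], "spin": 0, "hand": 1}
    - {"xyz": [12, 0.4, 0.1], "spin": 0, "hand": 1}
    - {"xyz": [12.6, 0.4, 0.1], "spin": 0, "hand": 1}
    - {"xyz": [12.6, 0.4, 0.1], "spin": 0, "hand": 1}
    - {"xyz": [12.6, 0.4, 0.1], "spin": 0, "hand": 1}
    - {"xyz": [12.6, 0.4, 0.1], "spin": 0, "hand": 0.3}
    - {"xyz": [12.6, 0.4, 0.1], "spin": 0, "hand": 0.3}
    - {"xyz": [12.6, 0.4, 0.1], "spin": 0, "hand": 0}
    - {"xyz": [12.6, 0.4, 0.1], "spin": 0, "hand": 0}
    - {"xyz": [12.6, 0.4, 0.1], "spin": 0, "hand": 0}
    - {"xyz": [12.6, 0.4, 0.1], "spin": 0, "hand": 0}
    - {"xyz": [12.6, 0.4, 0.1], "spin": 0, "hand": 0}
    - {"xyz": [12.6, 0.4, 0.1], "spin": 0, "hand": 0}
    - {"xyz": [12.6, 0.4, 0.1], "spin": 0, "hand": 0}

```text
t: 8.92
tool_pos: [0.4709, -0.2346, 0.037]
ee_rot: [[0.015, -1.0, -0.007], [0.004, -0.006, 1.0], [-1.0, -0.015, 0.004]]
wrist_force: [-1.4, 1.5, 7.4]
gripper_width: 0.45
```

Request:
send_rows:
  motion:
    - {"xyz": [-2, 0, 0], "spin": 0, "hand": 0}
    - {"xyz": [-5, 0, 0], "spin": 0, "hand": 0}
    - {"xyz": [-8, 0, 0], "spin": 0, "hand": 0}
    - {"xyz": [-10, -1.3, 2], "spin": 0, "hand": 0}
    - {"xyz": [-10, -3.2, 5], "spin": 0, "hand": 0}
    - {"xyz": [-10, -5.1, 8], "spin": 0, "hand": 0}
    - {"xyz": [-10, -7, 11], "spin": 0, "hand": 0}
    - {"xyz": [-10, -9, 14], "spin": 0, "hand": 0}
    - {"xyz": [-10, -10.9, 17], "spin": 0, "hand": 0}
    - {"xyz": [-10, -12.8, 20], "spin": 0, "hand": 0}
    - {"xyz": [-10, -14.7, 23], "spin": 0, "hand": 0}
    - {"xyz": [-10, -16.6, 26], "spin": 0, "hand": 0}
    - {"xyz": [-10, -17.9, 28], "spin": 0, "hand": 0}
    - {"xyz": [-10, -18.6, 29], "spin": 0, "hand": 0}
    - {"xyz": [-10, -18.6, 29], "spin": 0, "hand": 0}
    - {"xyz": [-10, -18.6, 29], "spin": 0, "hand": 0}
    - {"xyz": [-10, -18.6, 29], "spin": 0, "hand": 0}
    - {"xyz": [-10, -18.6, 29], "spin": 0, "hand": 0}

```text
t: 10.42
tool_pos: [0.6528, 0.055, 0.141]
ee_rot: [[0.015, -1.0, -0.005], [0.004, -0.005, 1.0], [-1.0, -0.015, 0.004]]
wrist_force: [-0.5, 0.1, 0.0]
gripper_width: 0.452
```

Request:
send_rows:
  motion:
    - {"xyz": [2.5, 0.1, 0.1], "spin": 0, "hand": 0}
    - {"xyz": [5, 0.1, 0.1], "spin": 0, "hand": 0}
    - {"xyz": [7, 0.1, 0.1], "spin": 0, "hand": 0}
    - {"xyz": [8.2, 0.1, 0.1], "spin": 0, "hand": 0}
    - {"xyz": [8.9, 0.1, 0.1], "spin": 0, "hand": 0}
    - {"xyz": [9.2, 0.1, 0.1], "spin": 0, "hand": 0}
    - {"xyz": [9.35, 0.1, 0.1], "spin": 0, "hand": 0}
    - {"xyz": [9.35, 0.1, 0.1], "spin": 0, "hand": 0}
    - {"xyz": [9.35, 0.1, 0.1], "spin": 0, "hand": 0}
    - {"xyz": [9.35, 0.1, 0.1], "spin": 0, "hand": 0.55}
    - {"xyz": [9.35, 0.1, 0.1], "spin": 0, "hand": 0.7}
    - {"xyz": [9.35, 0.1, 0.1], "spin": 0, "hand": 1}
    - {"xyz": [9.35, 0.1, 0.1], "spin": 0, "hand": 1}
    - {"xyz": [9.35, 0.1, 0.1], "spin": 0, "hand": 1}
    - {"xyz": [9.35, 0.1, 0.1], "spin": 0, "hand": 1}
    - {"xyz": [7, 0.1, 0.1], "spin": 0, "hand": 1}
    - {"xyz": [4, 0.1, 0.1], "spin": 0, "hand": 1}
    - {"xyz": [1, 0.1, 0.1], "spin": 0, "hand": 1}
    - {"xyz": [0, 0.1, 0.1], "spin": 0, "hand": 1}
    - {"xyz": [0, 0.1, 0.1], "spin": 0, "hand": 1}

```text
t: 12.08
tool_pos: [0.6536, 0.0565, 0.1449]
ee_rot: [[0.021, -1.0, -0.006], [0.006, -0.006, 1.0], [-1.0, -0.021, 0.005]]
wrist_force: [-0.1, 0.1, 0.4]
gripper_width: 0.998
```

Request:
send_rows:
  motion:
    - {"xyz": [0, 2, 0], "spin": 0, "hand": 1}
    - {"xyz": [0, 5, 0], "spin": 0, "hand": 1}
    - {"xyz": [0, 8, 0], "spin": 0, "hand": 1}
    - {"xyz": [0, 11, 0], "spin": 0, "hand": 1}
    - {"xyz": [0, 14, 0], "spin": 0, "hand": 1}
    - {"xyz": [0, 16, 0], "spin": 0, "hand": 1}
    - {"xyz": [0, 17, 0], "spin": 0, "hand": 1}
    - {"xyz": [0, 17, 0], "spin": 0, "hand": 1}
    - {"xyz": [0, 17, 0], "spin": 0, "hand": 1}
    - {"xyz": [0, 17, 0], "spin": 0, "hand": 1}

```text
t: 12.92
tool_pos: [0.4847, 0.0559, 0.1414]
ee_rot: [[0.021, -1.0, -0.006], [0.006, -0.006, 1.0], [-1.0, -0.021, 0.005]]
wrist_force: [0.4, -0.3, 1.0]
gripper_width: 1.002
```

```bash
python3 - <<'E'
from h import *
t=cam("top"); s=cam("side"); print(project(s,[.6534,.0563,.06]),project(t,[.6534,.0563,.06]))
im=np.hstack([s["image"][130:310,250:430],t["image"][90:270,190:370]])
cv2.imwrite("pics/g4.png",cv2.resize(im,None,fx=2.2,fy=2.2)[:,:,::-1])
E
```

```text
[374.32957613 199.71612   ] [289.23504025 148.4177606 ]
```

View pics/g4.png

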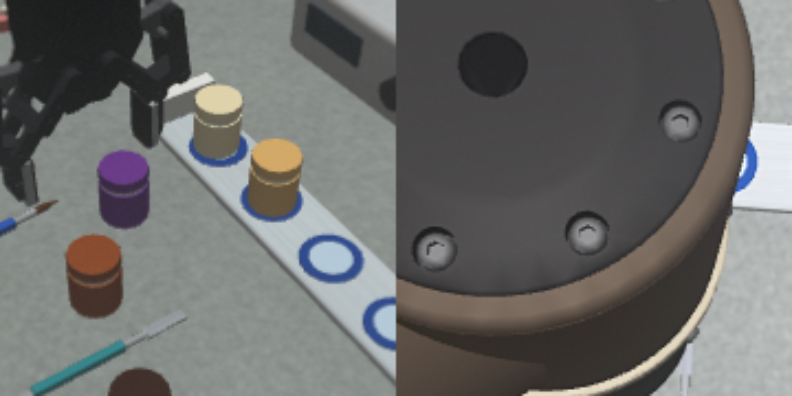

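Sand stands on ring 2 with its lid at (375.5,200), against (374.3,199.7) predicted. Next I'll grasp caramel.

Request:
send_rows:
  motion:
    - {"xyz": [3, 0.3, -0.1], "spin": 0, "hand": 1}
    - {"xyz": [6, 0.3, -0.1], "spin": 0, "hand": 1}
    - {"xyz": [8.5, 0.3, -0.1], "spin": 0, "hand": 1}
    - {"xyz": [9.8, 0.3, -0.1], "spin": 0, "hand": 1}
    - {"xyz": [10.4, 0.3, -0.1], "spin": 0, "hand": 1}
    - {"xyz": [10.4, 0.3, -0.1], "spin": 0, "hand": 1}
    - {"xyz": [10.4, 0.3, -0.1], "spin": 0, "hand": 1}
    - {"xyz": [10.4, 0.3, -0.1], "spin": 0, "hand": 0.3}
    - {"xyz": [10.4, 0.3, -0.1], "spin": 0, "hand": 0.3}
    - {"xyz": [10.4, 0.3, -0.1], "spin": 0, "hand": 0}
    - {"xyz": [10.4, 0.3, -0.1], "spin": 0, "hand": 0}
    - {"xyz": [10.4, 0.3, -0.1], "spin": 0, "hand": 0}
    - {"xyz": [10.4, 0.3, -0.1], "spin": 0, "hand": 0}
    - {"xyz": [10.4, 0.3, -0.1], "spin": 0, "hand": 0}
    - {"xyz": [10.4, 0.3, -0.1], "spin": 0, "hand": 0}
    - {"xyz": [10.4, 0.3, -0.1], "spin": 0, "hand": 0}

```text
t: 14.35
tool_pos: [0.4841, 0.0555, 0.0381]
ee_rot: [[0.022, -1.0, -0.006], [0.006, -0.006, 1.0], [-1.0, -0.022, 0.006]]
wrist_force: [-2.6, 0.4, 7.0]
gripper_width: 0.452
```

Request:
send_rows:
  motion:
    - {"xyz": [-2, 0, 0], "spin": 0, "hand": 0}
    - {"xyz": [-5, 0, 0], "spin": 0, "hand": 0}
    - {"xyz": [-8, 0, 0], "spin": 0, "hand": 0}
    - {"xyz": [-10, -1.5, -0.7], "spin": 0, "hand": 0}
    - {"xyz": [-10, -4, -1.8], "spin": 0, "hand": 0}
    - {"xyz": [-10, -7, -3.2], "spin": 0, "hand": 0}
    - {"xyz": [-10, -10, -4.5], "spin": 0, "hand": 0}
    - {"xyz": [-10, -13, -5.9], "spin": 0, "hand": 0}
    - {"xyz": [-10, -15.5, -7], "spin": 0, "hand": 0}
    - {"xyz": [-10, -16.7, -7.5], "spin": 0, "hand": 0}
    - {"xyz": [-10, -16.7, -7.5], "spin": 0, "hand": 0}
    - {"xyz": [-10, -16.7, -7.5], "spin": 0, "hand": 0}
    - {"xyz": [-10, -16.7, -7.5], "spin": 0, "hand": 0}
    - {"xyz": [-10, -16.7, -7.5], "spin": 0, "hand": 0}

```text
t: 15.52
tool_pos: [0.6486, -0.0187, 0.1416]
ee_rot: [[0.022, -1.0, -0.006], [0.006, -0.006, 1.0], [-1.0, -0.022, 0.006]]
wrist_force: [0.1, 0.5, -0.1]
gripper_width: 0.454
```

Request:
send_rows:
  motion:
    - {"xyz": [2.5, 0.1, -0.15], "spin": 0, "hand": 0}
    - {"xyz": [5, 0.1, -0.15], "spin": 0, "hand": 0}
    - {"xyz": [7, 0.1, -0.15], "spin": 0, "hand": 0}
    - {"xyz": [8.2, 0.1, -0.15], "spin": 0, "hand": 0}
    - {"xyz": [8.9, 0.1, -0.15], "spin": 0, "hand": 0}
    - {"xyz": [9.2, 0.1, -0.15], "spin": 0, "hand": 0}
    - {"xyz": [9.3, 0.1, -0.15], "spin": 0, "hand": 0}
    - {"xyz": [9.3, 0.1, -0.15], "spin": 0, "hand": 0}
    - {"xyz": [9.3, 0.1, -0.15], "spin": 0, "hand": 0}
    - {"xyz": [9.3, 0.1, -0.15], "spin": 0, "hand": 0.55}
    - {"xyz": [9.3, 0.1, -0.15], "spin": 0, "hand": 0.7}
    - {"xyz": [9.3, 0.1, -0.15], "spin": 0, "hand": 1}
    - {"xyz": [9.3, 0.1, -0.15], "spin": 0, "hand": 1}
    - {"xyz": [9.3, 0.1, -0.15], "spin": 0, "hand": 1}
    - {"xyz": [9.3, 0.1, -0.15], "spin": 0, "hand": 1}
    - {"xyz": [7, 0.1, -0.15], "spin": 0, "hand": 1}
    - {"xyz": [4, 0.1, -0.15], "spin": 0, "hand": 1}
    - {"xyz": [1, 0.1, -0.15], "spin": 0, "hand": 1}
    - {"xyz": [0, 0.1, -0.15], "spin": 0, "hand": 1}
    - {"xyz": [0, 0.1, -0.15], "spin": 0, "hand": 1}

```text
t: 17.18
tool_pos: [0.6495, -0.02, 0.1454]
ee_rot: [[0.028, -1.0, -0.007], [0.007, -0.007, 1.0], [-1.0, -0.028, 0.007]]
wrist_force: [0.3, -0.5, -0.9]
gripper_width: 1.0
```

Request:
send_rows:
  motion:
    - {"xyz": [0, 2, -0.4], "spin": 0, "hand": 1}
    - {"xyz": [0, 5, -1], "spin": 0, "hand": 1}
    - {"xyz": [0, 8, -1.5], "spin": 0, "hand": 1}
    - {"xyz": [0, 11, -2.1], "spin": 0, "hand": 1}
    - {"xyz": [0, 14, -2.6], "spin": 0, "hand": 1}
    - {"xyz": [0, 17, -3.2], "spin": 0, "hand": 1}
    - {"xyz": [0, 19.5, -3.6], "spin": 0, "hand": 1}
    - {"xyz": [0, 20.5, -3.8], "spin": 0, "hand": 1}
    - {"xyz": [0, 20.5, -3.8], "spin": 0, "hand": 1}
    - {"xyz": [0, 20.5, -3.8], "spin": 0, "hand": 1}
    - {"xyz": [0, 20.5, -3.8], "spin": 0, "hand": 1}
    - {"xyz": [0, 20.5, -3.8], "spin": 0, "hand": 1}

```text
t: 18.18
tool_pos: [0.4459, -0.0591, 0.1393]
ee_rot: [[0.028, -1.0, -0.007], [0.007, -0.007, 1.0], [-1.0, -0.028, 0.007]]
wrist_force: [-0.1, -0.3, -0.5]
gripper_width: 1.003
```

```bash
python3 - <<'E'
from h import *
s=cam("side"); print(project(s,[.6497,-.0196,.06]))
save(s,"g5.png",(240,140,480,350),2.5)
E
```

```text
[402.72966652 226.48090974]
```

View pics/g5.png

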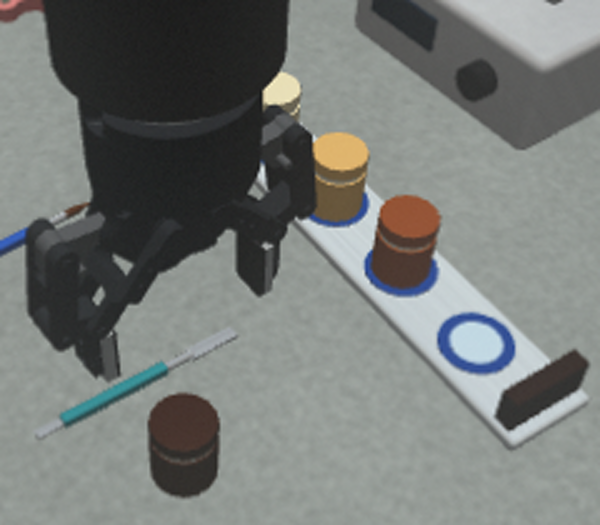

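Caramel's lid is at (403.6,226.4), against (402.7,226.5) predicted, so it is good. Next is brown.

Request:
send_rows:
  motion:
    - {"xyz": [3, 0.4, -0.15], "spin": 0, "hand": 1}
    - {"xyz": [6, 0.4, -0.15], "spin": 0, "hand": 1}
    - {"xyz": [8.5, 0.4, -0.15], "spin": 0, "hand": 1}
    - {"xyz": [9.7, 0.4, -0.15], "spin": 0, "hand": 1}
    - {"xyz": [10.2, 0.4, -0.15], "spin": 0, "hand": 1}
    - {"xyz": [10.2, 0.4, -0.15], "spin": 0, "hand": 1}
    - {"xyz": [10.2, 0.4, -0.15], "spin": 0, "hand": 1}
    - {"xyz": [10.2, 0.4, -0.15], "spin": 0, "hand": 0.3}
    - {"xyz": [10.2, 0.4, -0.15], "spin": 0, "hand": 0.3}
    - {"xyz": [10.2, 0.4, -0.15], "spin": 0, "hand": 0}
    - {"xyz": [10.2, 0.4, -0.15], "spin": 0, "hand": 0}
    - {"xyz": [10.2, 0.4, -0.15], "spin": 0, "hand": 0}
    - {"xyz": [10.2, 0.4, -0.15], "spin": 0, "hand": 0}
    - {"xyz": [10.2, 0.4, -0.15], "spin": 0, "hand": 0}
    - {"xyz": [10.2, 0.4, -0.15], "spin": 0, "hand": 0}
    - {"xyz": [10.2, 0.4, -0.15], "spin": 0, "hand": 0}

```text
t: 19.57
tool_pos: [0.445, -0.0598, 0.0381]
ee_rot: [[0.029, -1.0, -0.007], [0.007, -0.007, 1.0], [-1.0, -0.029, 0.007]]
wrist_force: [-2.6, 0.0, 8.9]
gripper_width: 0.457
```

Request:
send_rows:
  motion:
    - {"xyz": [-2, 0, 0], "spin": 0, "hand": 0}
    - {"xyz": [-5, 0, 0], "spin": 0, "hand": 0}
    - {"xyz": [-8, 0, 0], "spin": 0, "hand": 0}
    - {"xyz": [-10, -1.5, -0.3], "spin": 0, "hand": 0}
    - {"xyz": [-10, -4, -0.7], "spin": 0, "hand": 0}
    - {"xyz": [-10, -7, -1.3], "spin": 0, "hand": 0}
    - {"xyz": [-10, -10, -1.8], "spin": 0, "hand": 0}
    - {"xyz": [-10, -13, -2.4], "spin": 0, "hand": 0}
    - {"xyz": [-10, -16, -2.9], "spin": 0, "hand": 0}
    - {"xyz": [-10, -19, -3.4], "spin": 0, "hand": 0}
    - {"xyz": [-10, -20.4, -3.7], "spin": 0, "hand": 0}
    - {"xyz": [-10, -20.4, -3.7], "spin": 0, "hand": 0}
    - {"xyz": [-10, -20.4, -3.7], "spin": 0, "hand": 0}
    - {"xyz": [-10, -20.4, -3.7], "spin": 0, "hand": 0}
    - {"xyz": [-10, -20.4, -3.7], "spin": 0, "hand": 0}

```text
t: 20.82
tool_pos: [0.6453, -0.0959, 0.1439]
ee_rot: [[0.029, -1.0, -0.008], [0.007, -0.007, 1.0], [-1.0, -0.029, 0.007]]
wrist_force: [0.1, -0.1, -1.8]
gripper_width: 0.451
```

Request:
send_rows:
  motion:
    - {"xyz": [2.5, 0.15, -0.1], "spin": 0, "hand": 0}
    - {"xyz": [5, 0.15, -0.1], "spin": 0, "hand": 0}
    - {"xyz": [7.2, 0.15, -0.1], "spin": 0, "hand": 0}
    - {"xyz": [8.5, 0.15, -0.1], "spin": 0, "hand": 0}
    - {"xyz": [9.1, 0.15, -0.1], "spin": 0, "hand": 0}
    - {"xyz": [9.4, 0.15, -0.1], "spin": 0, "hand": 0}
    - {"xyz": [9.5, 0.15, -0.1], "spin": 0, "hand": 0}
    - {"xyz": [9.5, 0.15, -0.1], "spin": 0, "hand": 0}
    - {"xyz": [9.5, 0.15, -0.1], "spin": 0, "hand": 0}
    - {"xyz": [9.5, 0.15, -0.1], "spin": 0, "hand": 0.55}
    - {"xyz": [9.5, 0.15, -0.1], "spin": 0, "hand": 0.7}
    - {"xyz": [9.5, 0.15, -0.1], "spin": 0, "hand": 1}
    - {"xyz": [9.5, 0.15, -0.1], "spin": 0, "hand": 1}
    - {"xyz": [9.5, 0.15, -0.1], "spin": 0, "hand": 1}
    - {"xyz": [9.5, 0.15, -0.1], "spin": 0, "hand": 1}
    - {"xyz": [7, 0.15, -0.1], "spin": 0, "hand": 1}
    - {"xyz": [4, 0.15, -0.1], "spin": 0, "hand": 1}
    - {"xyz": [1, 0.15, -0.1], "spin": 0, "hand": 1}
    - {"xyz": [0, 0.15, -0.1], "spin": 0, "hand": 1}
    - {"xyz": [0, 0.15, -0.1], "spin": 0, "hand": 1}

```text
t: 22.48
tool_pos: [0.6458, -0.0969, 0.1478]
ee_rot: [[0.035, -0.999, -0.008], [0.007, -0.008, 1.0], [-0.999, -0.035, 0.007]]
wrist_force: [-1.0, 0.4, 0.8]
gripper_width: 1.001
```

Request:
send_rows:
  motion:
    - {"xyz": [-3, 0, -3], "spin": 0, "hand": 1}
    - {"xyz": [-4, 0, -7], "spin": 0, "hand": 1}
    - {"xyz": [-4, 0, -11], "spin": 0, "hand": 1}
    - {"xyz": [-4, 0, -15], "spin": 0, "hand": 1}
    - {"xyz": [-4, 4, -19], "spin": 0, "hand": 1}
    - {"xyz": [-4, 8, -23], "spin": 0, "hand": 1}
    - {"xyz": [-4, 10, -26], "spin": 0, "hand": 1}
    - {"xyz": [-4, 10, -26], "spin": 0, "hand": 1}
    - {"xyz": [-4, 10, -26], "spin": 0, "hand": 1}
    - {"xyz": [-4, 10, -26], "spin": 0, "hand": 1}
    - {"xyz": [-4, 10, -26], "spin": 0, "hand": 1}
    - {"xyz": [-4, 10, -26], "spin": 0, "hand": 1}

```text
t: 23.48
tool_pos: [0.547, -0.3573, 0.1819]
ee_rot: [[0.034, -0.999, -0.009], [0.008, -0.008, 1.0], [-0.999, -0.034, 0.008]]
wrist_force: [0.3, -0.0, -0.0]
gripper_width: 1.0
```

```bash
python3 - <<'E'
from h import *
t=cam("top"); s=cam("side")
for m in [(.6577,.1323),(.6534,.0563),(.6497,-.0196),(.646,-.096)]: print(project(s,[*m,.06]).round(1),project(t,[*m,.06]).round(1))
save(t,"f1.png",(190,100,450,220),3)
save(s,"f2.png",(300,150,500,330),3)
E
```

```text
[349.1 175.7] [237.3 144.1]
[374.3 199.7] [289.2 148.4]
[402.7 226.5] [340.6 152.3]
[434.8 256.8] [391.8 156. ]
```

View pics/f1.png

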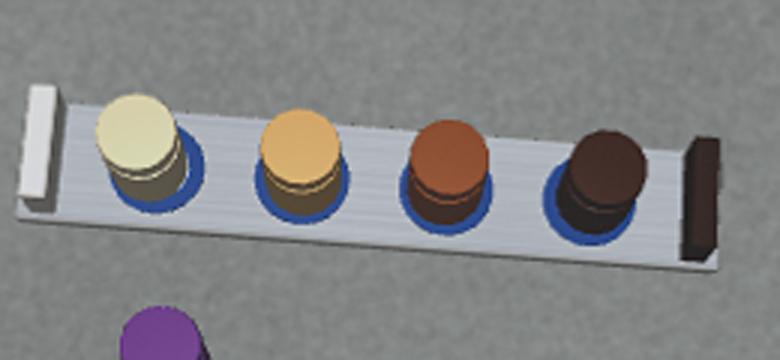

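View pics/f2.png

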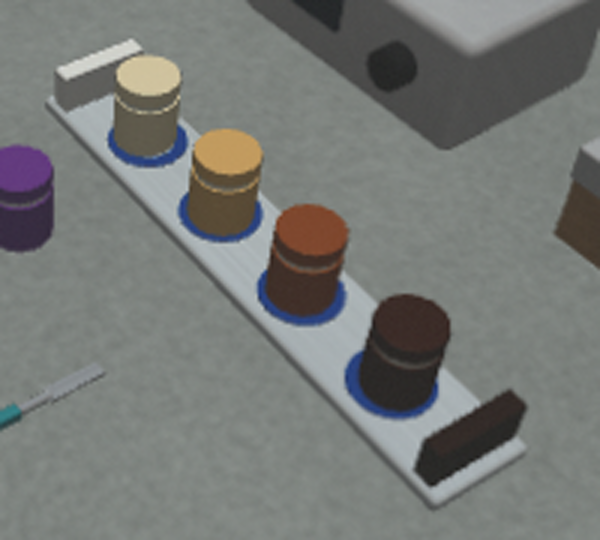

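All four lids are within about 2 px (3 mm or less) of where a jar centred on its mark would show, in both cameras. The jars are upright and the arm is clear.

```bash
python3 -c "
from station import arm
print(arm.hand_in())"
```

```text
the job is handed in; nothing more can be done
None
```

The four jars are back on the rail: ivory on mark 1 next to the white stop, sand on mark 2, caramel (the smaller one) on mark 3, and brown on mark 4 next to the dark brown stop. I handed the job in at about 23.5 s of robot time, and it reported no verdict.

- **Position:** in the last pictures from both cameras, every jar stood upright inside its blue ring. Lids were within about 2 px (3 mm or less) of where a centred jar would show. Ivory is furthest off, about 2–3 mm toward the white stop.
- **Release:** the gripper is open and stands well clear of the rail, and the wrist force reads close to zero.
- **Disagreements:** the two cameras differed by up to 6 mm on the ivory jar at the start. The first placing matched the top camera better, so I used its readings for the other three jars. The tool also picked up about 2° of tilt over the moves, which showed no visible effect on the jars.

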